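Open the glass-rod vise and hold it open

TASK

Get the rod vise ready for a thick glass rod: first turn the round turret by its red grip until its notch squarely faces the jaw, then let go of it and pull the blue spring jaw back by its black handle until the white line on its side tab is level with the red line on the yellow pointer. The spring closes the jaw again, so finish while still gripping the handle and holding the jaw steady at that mark. Leave the turret set and the pointer where it is, and do not disturb the pliers, the jar and the rod rest.

Things in the scene. Friction and masses are not known exactly. Their poses are not given: they have to be found in the camera images.
- vise: The fixed rod vise: a dark steel plate 280 x 150 x 12 mm on the table. Origin at the centre of its underside; x runs lengthwise from the jaw to the turret (away from the robot when yaw is 0), y to its left, z up. It stands at different places and yaws (up to 0.5 rad).
- turret (a joint): Angle of the turret in rad about the upright z axis, counter-clockwise from above positive, limits -1.8 and 1.9. At 0 the notch squarely faces the jaw (the vise's -x). It starts turned 0.5 to 1.35 and stays where it is left (friction about 0.06 N m).
- turret_grip (a point): On the turret's axis, 70 mm above the table, inside its grip: an upright red bar 46 mm long, 13 mm thick, 50 to 86 mm above the table, on a round aluminium drum of radius 35 mm. The bar lies along the notch's direction, 19 mm of it on the notch side of the axis; a white dot marks the notch end. The axis is 95 mm along the vise's x. This frame turns with the turret; its -x points to the notch.
- notch (a point): Mouth of the V notch (black inside, about 34 mm wide at the rim, 14 mm deep) at the turret's rim, 34 mm from the axis and level with the drum's top, 50 mm above the table.
- jaw: The blue sliding jaw (88 x 66 mm, top 42 mm above the table, white line along its top) with a cork face 50 mm high towards the turret and a black handle. It slides only along the vise's x; axes as the vise's, same origin when closed. A spring holds it closed: 5 N at first, 120 N/m more, 8 to 12 N at the mark; it can be pulled 72 mm to the vise's -x. Let go, it shuts.
- jaw_handle (a point): Centre to grip on the handle, 75 mm above the table: an upright black plate 12 mm thick along the vise's x, 50 mm wide along y, from 40 to 95 mm above the table. When closed it is 125 mm from the turret's axis.
- jaw_line (a point): White line across the small blue tab on the jaw's left (+y) side, 33 mm above the table, 53 mm to the left of the vise's middle and 20 mm nearer to the turret than the handle's centre. It moves with the jaw.
- mark (a point): Red line on the yellow pointer that sits on the scale bar at the vise's left edge, 33 mm above the table, 57 mm to the left of the vise's middle; axes as the vise's. It is 30 to 55 mm behind (the vise's -x of) the jaw's white line at the start and stays put unless pushed hard (15 N).
- pliers_mid (a point): Green-handled pliers lying on the table on the right of the vise, 150 x 66 mm, 14 mm high; the point is the centre, 7 mm above the table. Leave alone.
- jar_mid (a point): Open glass jar with rod offcuts, 72 mm across, 75 mm high, on the left of the vise near the turret; the point is its centre. Leave alone.
- rod_rest_mid (a point): Wooden rest with five coloured glass rods, 230 x 90 mm, 25 mm high, on the left of the vise; the point is its centre. Leave alone.

How it is judged:
On the way, in this order (a step that is already met when the one before it is completed fails the run):
1. the turret's notch faces the jaw within 0.15 rad, standing still, while the jaw is still closed (value of joint turret between -0.15 and 0.15 rad and velocity of joint turret between -0.05 and 0.05 rad/s and x of jaw in the frame of vise above -0.01 m), for 0.3 s.
2. the gripper has pulled the jaw's white line to within 5 mm of the pointer's red line (x of jaw_line in the frame of mark between -0.005 and 0.005 m and contact force between the fingers and jaw above 3 N), for 0.3 s.
At the end, for the whole second after the job is handed in: The fingers still hold the jaw (more than 3 N between fingers and jaw) with its white line within 5 mm of the pointer's red line along the vise, the jaw is still, the turret's notch faces the jaw within 0.15 rad, and pliers, jar and rod rest are within 20 mm of where they were (all of step 2 and value of joint turret between -0.15 and 0.15 rad and linear speed of jaw below 0.01 m/s and distance of each of pliers_mid, jar_mid, rod_rest_mid from where it was at the start of the episode below 0.02 m); the arm keeps its last pose, push and grip.
It fails at once if the pliers is moved more than 20 mm (distance of pliers_mid from where it was at the start of the episode above 0.02 m).
It fails at once if the jar is moved more than 20 mm (distance of jar_mid from where it was at the start of the episode above 0.02 m).
It fails at once if the rod rest is moved more than 20 mm (distance of rod_rest_mid from where it was at the start of the episode above 0.02 m).
It fails at once if the yellow pointer is pushed along by more than 4 mm (distance of mark from where it was at the start of the episode above 0.004 m).
It also fails if it takes over 51 s, if anything falls off the work surface, if the arm or the gripper's body presses on something with over 40 N, if the wrist force passes 120 N, or if a joint passes its speed limit or range.

ROBOT

A 6-joint arm with a two-finger parallel gripper is mounted at the origin on the work surface. World frame = base frame: x ahead of the robot, y to its left, z up, the work surface at z = 0. Lengths are in m, angles in rad, forces in N, time in s.
With the tool pointing down it reaches from about 0.275 to 0.85 m from the base axis. Payload 19 kg.
Tool frame: the origin (TCP) lies where the fingers leave the gripper's body, on its centre line; the fingertips stand 73 mm ahead of it and the grasp point (between the pads) lies 54 mm ahead of it; z points along the fingers, y is the line along which they close (so a half turn about z gives the same grasp; the last joint's range is limited). The gripper opens to 85 mm and grips with 20 to 120 N. Pads are 22 mm wide; open, the fingers measure 114 mm over their backs; the gripper's body (76 mm by 85 mm) begins 54 mm behind the grasp point. The pads swing forward as they close: fully open they stand 13 mm farther back than shut.
Start: joints at [1.016, 0.15, 1.437, -0, 1.554, -0.134], TCP at [0.235, 0.525, 0.304] pointing down, gripper open.
Joint ranges: [-2.8, 2.8], [-0.68, 2.1], [0.12, 2.68], [-1.39, 4.53], [0.16, 2.79], [-2.81, 2.81]. Speed limits (rad/s): [1.89, 1.89, 2.22, 3.01, 3.01, 3.01].

INTERFACE

Orientations are given as a unit quaternion [x, y, z, w].
In Python, from plant import env, viewer gives the robot as it stands.
- The arm moves only by the tool move_arm, never from a script. Its argument "motion" is text: rows parted by semicolons, each of 6 numbers parted by spaces: the shift along the world's x, y, z in m, then the turn, a rotation vector about the world's x, y, z in rad. A call has 1 to 5 rows; each row is the pose to reach, as a shift and turn from the pose commanded when the call began; what a row does not reach only later rows make up. A row lasts 1/10 s, in which the tool goes at most 50 mm and 8.59 degrees, less where a joint would pass 70% of its speed; a pose out of reach is approached as far as the arm can. A call with a gripper value outside its range is refused whole. "claw" is the closure, from 0 (fully open) to 1 (shut), set as the call begins (left out, the last holds). The fingers move at their own pace and stop on an object; the grip force is fixed at half the most. Time passes only in rows, so rows that repeat a pose let the fingers close. It gives the time, the measured TCP pose, the force and the opening at its end, in the units of the state.
- env.sense(): the state, without advancing time (a new reading comes with each control period).
- viewer.get_image(name): name is "scene" or "top"; returns a dict with "color" (480x640x3 uint8, red, green, blue), "camera_matrix" (3x3 intrinsics, pixels), "distortion" ([k1, k2, p1, p2, k3] as OpenCV has them; the pictures are not rectified), "world_from_camera" (4x4, takes a point from camera to world coordinates). Camera axes: x right, y down, z forward; pixel columns grow to the right and rows downward; lengths in m; the calibration is good to about 2 mm. A picture is of the moment at which its call begins. There is no depth.
- env.close_job(): hands the job in, once; it reports no verdict.
The state is a dict: "t": time; "joint_pos": joint angles; "dq": joint speeds; "effort": joint torques, N m; "ee_pos": TCP position; "tcp_rot": TCP orientation; "force": force on the tool from outside, world axes, zero at the start; "torque": the same for the moment, N m; "grip_width": finger opening in m.
Only numpy, scipy, OpenCV 4.12 (cv2) and the standard library are available. Lean on these libraries where they do the work, as an engineer would, in place of code of your own. Each camera call takes 0.05 s, during which the arm holds its last target. There are 200 camera calls.

## Working session

There is one attempt and no reset: what is moved stays moved. The work goes in short steps, Python scripts to look and compute and a tool call to move; the robot and the scene stay as the last step left them, time stands still between calls to the robot, and variables do not carry over. Pictures are saved under pics/ and viewed, on a budget of 10 in all, crops included, one or two more only if the job needs it, and the job is handed in when it is done.

Besides the shell and the picture viewer there is one more tool, called as name(argument=value, ...), one argument or row to a line, values as JSON. move_arm: Moves the arm, as the interface text tells. Its arguments: {"type":"object","properties":{"motion":{"type":"string"},"claw":{"type":"number"}},"required":["motion"]}

```bash
mkdir -p pics; ls; python3 - <<'E'
from plant import env, viewer
import cv2,numpy as np
s=env.sense(); print({k:np.round(v,3) for k,v in s.items()})
for n in("scene","top"):
    d=viewer.get_image(n); cv2.imwrite(f"pics/{n}0.png",d["color"][...,::-1]); np.savez(f"{n}0.npz",**d)
    print(n,d["camera_matrix"].round(1).tolist(),np.round(d["distortion"],3),d["world_from_camera"].round(3).tolist())
E
```

```text
pics
{'t': np.float64(0.0), 'joint_pos': array([ 1.016,  0.151,  1.438, -0.   ,  1.554, -0.134]), 'dq': array([ 0.001, -0.001, -0.   ,  0.   ,  0.001,  0.002]), 'effort': array([ 0.0000e+00, -7.1306e+01, -5.7086e+01, -0.0000e+00,  9.0000e-03,
        0.0000e+00]), 'ee_pos': array([0.235, 0.525, 0.303]), 'tcp_rot': array([ 0.209,  0.978, -0.001, -0.   ]), 'force': array([-0.391,  0.322, -0.194]), 'torque': array([-0.037, -0.011, -0.025]), 'grip_width': np.float64(0.085)}
scene [[492.8, 0.0, 311.5], [0.0, 492.8, 248.1], [0.0, 0.0, 1.0]] [-0.091  0.     0.     0.     0.   ] [[0.584, 0.59, -0.558, 1.097], [0.812, -0.407, 0.419, -0.31], [0.02, -0.698, -0.716, 0.736], [0.0, 0.0, 0.0, 1.0]]
top [[542.9, 0.0, 323.0], [0.0, 542.9, 237.1], [0.0, 0.0, 1.0]] [0.044 0.    0.    0.    0.   ] [[0.0, -0.997, 0.074, 0.496], [-1.0, 0.0, 0.007, 0.051], [-0.007, -0.074, -0.997, 1.009], [0.0, 0.0, 0.0, 1.0]]
```

View pics/scene0.png

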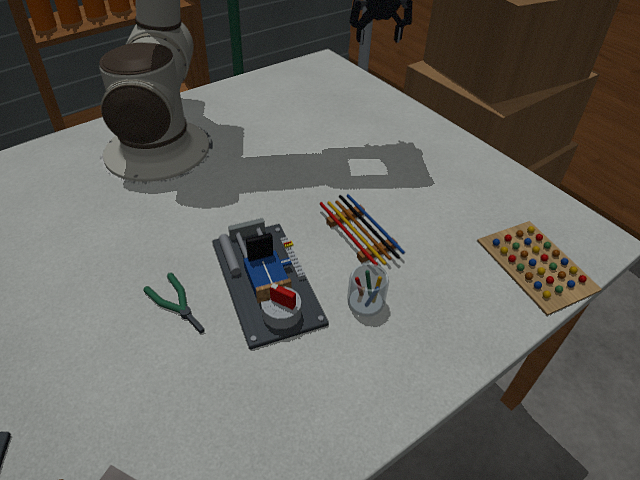

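View pics/top0.png

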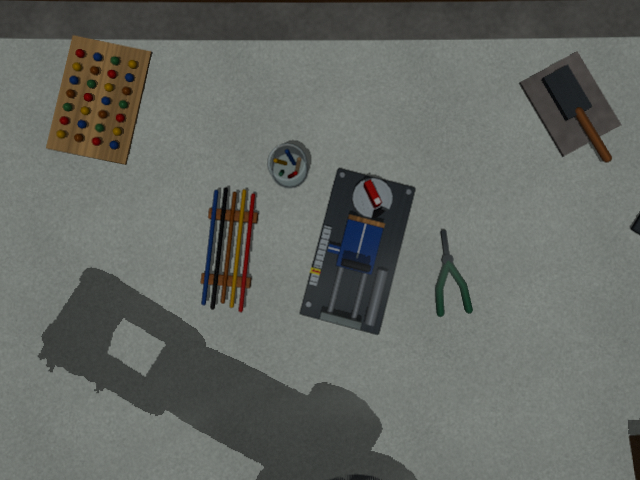

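The top view shows the vise at about (358,250), yawed slightly clockwise. The red bar is at (374,193) with its dot end at (379,205), the handle is at (357,265) and the yellow pointer at (315,271). The jar is at (288,165), the rods at (230,250) and the pliers at (452,275). Next I'll enlarge both views and mask the parts.

```bash
cat > h.py <<'E'
import numpy as np, cv2
def ray(d,uv):
    p=cv2.undistortPoints(np.array(uv,float).reshape(-1,1,2),d["camera_matrix"],d["distortion"]).reshape(-1,2)
    T=d["world_from_camera"]; v=np.c_[p,np.ones(len(p))]@T[:3,:3].T
    return T[:3,3],v
def plane(d,uv,z):
    o,v=ray(d,uv); return o+v*((z-o[2])/v[:,2])[:,None]
def tri(d1,uv1,d2,uv2):
    o1,v1=ray(d1,[uv1]);o2,v2=ray(d2,[uv2]);A=np.c_[v1[0],-v2[0]]
    t=np.linalg.lstsq(A,o2-o1,rcond=None)[0]; a=o1+t[0]*v1[0];b=o2+t[1]*v2[0]
    return (a+b)/2,np.linalg.norm(a-b)
def project(d,P):
    T=np.linalg.inv(d["world_from_camera"])
    return cv2.projectPoints(np.array(P,float).reshape(-1,1,3),cv2.Rodrigues(T[:3,:3])[0],T[:3,3],d["camera_matrix"],d["distortion"])[0].reshape(-1,2)
def blobs(d,lo,hi,box,amin=6):
    x0,y0,x1,y1=box; hsv=cv2.cvtColor(d["color"],cv2.COLOR_RGB2HSV)[y0:y1,x0:x1]
    m=cv2.inRange(hsv,lo,hi)
    if lo[0]==0: m|=cv2.inRange(hsv,(172,lo[1],lo[2]),(180,255,255))
    n,_,st,c=cv2.connectedComponentsWithStats(m); r=[]
    for i in range(1,n):
        if st[i,4]>=amin: r.append((int(st[i,4]),(c[i]+[x0,y0]).round(1).tolist(),(st[i,:4]+[x0,y0,0,0]).tolist()))
    return sorted(r,reverse=True)
E
python3 - <<'E'
from h import *
S={n:dict(np.load(n+"0.npz")) for n in("scene","top")}
B={"top":(295,160,420,340),"scene":(205,210,335,355)}
for n,d in S.items():
    for c,lo,hi in(("red",(0,130,70),(8,255,255)),("blue",(105,120,60),(130,255,255)),("yel",(20,140,100),(32,255,255)),("cork",(9,90,70),(19,255,255))):
        print(n,c,blobs(d,lo,hi,B[n])[:4])
a=S["top"]["color"][165:335,298:418]; b=S["scene"]["color"][215:350,210:330]
im=np.hstack([cv2.resize(x,(400,600*1 if 0 else int(x.shape[0]*400/120)),interpolation=cv2.INTER_CUBIC)[:560] if 1 else 0 for x in (a,)]+[np.vstack([cv2.resize(b,(400,450),interpolation=cv2.INTER_CUBIC),np.zeros((110,400,3),np.uint8)])])
cv2.imwrite("pics/crop.png",im[...,::-1])
E
```

```text
scene red [(130, [283.8, 291.1], [270, 285, 25, 13]), (35, [330.4, 214.0], [326, 210, 9, 11]), (10, [286.9, 242.5], [284, 241, 7, 4])]
scene blue [(849, [266.3, 270.1], [243, 250, 48, 39])]
scene yel [(14, [289.8, 243.4], [287, 241, 6, 5])]
scene cork [(56, [263.1, 287.4], [256, 284, 16, 8]), (48, [283.3, 281.6], [275, 278, 16, 7]), (25, [330.0, 219.0], [327, 216, 7, 7])]
top red [(137, [371.3, 189.2], [365, 180, 14, 21]), (7, [295.4, 172.7], [295, 171, 2, 4])]
top blue [(637, [348.8, 239.5], [327, 220, 37, 47]), (582, [371.0, 243.3], [360, 224, 23, 50])]
top yel [(31, [314.2, 270.5], [310, 268, 10, 6])]
top cork [(153, [367.3, 220.9], [349, 215, 36, 13]), (13, [316.2, 271.1], [312, 270, 9, 3])]
```

View pics/crop.png

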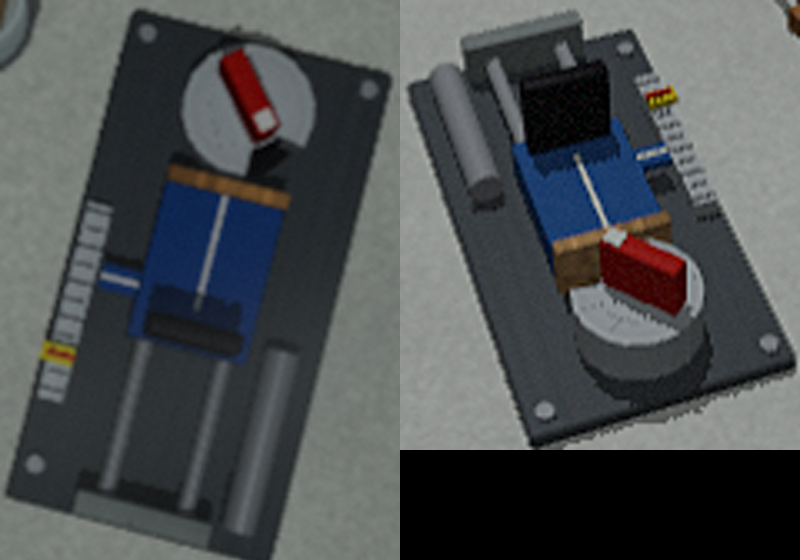

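The enlarged crop gives these points:
- **Turret:** the dot end of the bar is at top (264,118) and scene (615,237).
- **Handle:** its top edge runs (147,322)–(241,348) in top and (607,68)–(521,81) in scene.
- **Tab line:** (121,277) in top and (652,154) in scene.
- **Pointer red line:** (58,353) in top and (661,98) in scene.

The notch is turned counter-clockwise, towards the vise's right.

```bash
python3 - <<'E'
from h import *
S={n:dict(np.load(n+"0.npz")) for n in("scene","top")}
t,s=S["top"],S["scene"]
T=lambda X,Y:[298+X/3.3333-.35,165+Y/3.3333-.35]
C=lambda X,Y:[210+(X-400)/3.3333-.35,215+Y/3.3333-.35]
for n,a,b in(("dot",(264,118),(615,237)),("hL",(147,322),(607,68)),("hR",(241,348),(521,81)),("tabline",(121,277),(652,154)),("mark",(58,353),(661,98)),("jawline_end",(224,197),(607,236)),("screwNE",(369,90),(545,411)),("screwNW",(148,33),(769,343)),("screwSW",(35,464),(625,48))):
    p,e=tri(t,T(*a),s,C(*b)); print(n,p.round(4),"gap",e.round(4))
P=lambda L,z:plane(t,[T(*q) for q in L],z)
sc=P([(148,33),(369,90),(35,464)],.012); d=sc[0]-sc[2]; print("screws",sc.round(4),"yaw",np.arctan2(d[1],d[0]), "yaw from NE-NW",np.arctan2(*(sc[0]-sc[1])[[1,0]])-np.pi/2)
jl=P([(198,306),(224,197)],.042); d=jl[1]-jl[0]; print("jawline yaw",np.arctan2(d[1],d[0]),jl)
h=P([(147,322),(241,348)],.095); d=h[0]-h[1]; print("handle",h,h.mean(0),"yaw",np.arctan2(d[1],d[0])-np.pi/2)
b=P([(230,52),(265,132),(264,118)],.086); d=b[1]-b[0]; print("bar",b,"len",np.linalg.norm(d),"ang of -x:",np.arctan2(d[1],d[0]))
# drum circle by ray to z=.05, edges from picture
c=P([(248,107),(182,107),(315,107),(248,174)],.05); print("drum",c)
print("mark",P([(58,353)],.033),"tab",P([(121,277)],.033))
E
```

```text
dot [ 0.6274 -0.0351  0.0868] gap 0.0005
hL [0.523  0.0259 0.0904] gap 0.001
hR [ 0.5097 -0.0215  0.0959] gap 0.0005
tabline [0.5488 0.0381 0.0346] gap 0.0006
mark [0.5079 0.072  0.0274] gap 0.0002
jawline_end [ 0.591  -0.0182  0.0403] gap 0.0016
screwNE [ 0.6536 -0.0992  0.0148] gap 0.001
screwNW [0.6855 0.0227 0.0153] gap 0.0005
screwSW [0.4476 0.0847 0.0152] gap 0.0001
screws [[ 0.686   0.0224  0.012 ]
 [ 0.6538 -0.1001  0.012 ]
 [ 0.4474  0.0848  0.012 ]] yaw -0.25584938362720133 yaw from NE-NW -0.25705484020944147
jawline yaw -0.2381096759290992 [[ 0.53275395 -0.00315238  0.042     ]
 [ 0.59125016 -0.01735024  0.042     ]]
handle [[ 0.52264516  0.02557584  0.095     ]
 [ 0.50956635 -0.02174494  0.095     ]] [0.51610576 0.00191545 0.095     ] yaw -0.26965441389034606
bar [[ 0.66190877 -0.01770728  0.086     ]
 [ 0.62040859 -0.03544107  0.086     ]
 [ 0.62764916 -0.03497563  0.086     ]] len 0.04513038942031119 ang of -x: -2.7377599251508347
drum [[ 0.6387188  -0.02983209  0.05      ]
 [ 0.63876189  0.00538183  0.05      ]
 [ 0.63866659 -0.06553044  0.05      ]
 [ 0.6027563  -0.02961736  0.05      ]]
mark [[0.50778266 0.0718173  0.033     ]] tab [[0.54875768 0.03784    0.033     ]]
```

Two views agree on these values:
- **Vise:** yaw is about -0.256.
- **Turret:** the axis is about (0.638,-0.030), confirmed by the handle centre plus 125 mm. The turret angle is about +0.66.
- **Heights:** the bar top is about 0.086 and the handle top about 0.093.

I'll move above the turret with tool y across the bar, a turn of +0.825.

move_arm(
  motion=".029 -.04 0 0 0 .06; .058 -.08 0 0 0 .12; .087 -.12 0 0 0 .18; .116 -.16 0 0 0 .24; .145 -.2 0 0 0 .3",
  claw=0,
)

```text
t: 0.6
ee_pos: [0.3805, 0.3231, 0.3038]
tcp_rot: [0.059, 0.998, -0.0, -0.0]
force: [0.4, 1.1, 0.1]
grip_width: 0.0853
```

move_arm(
  motion=".029 -.04 0 0 0 .06; .058 -.08 0 0 0 .12; .087 -.12 0 0 0 .18; .116 -.16 0 0 0 .24; .145 -.2 0 0 0 .3",
)

```text
t: 1.1
ee_pos: [0.5256, 0.1228, 0.3038]
tcp_rot: [-0.091, 0.996, -0.0, -0.0]
force: [0.3, 0.8, 0.4]
grip_width: 0.0851
```

move_arm(
  motion=".028 -.039 -.01 0 0 .056; .056 -.078 -.02 0 0 .112; .085 -.117 -.04 0 0 .168; .113 -.155 -.06 0 0 .225; .113 -.155 -.08 0 0 .225",
)

```text
t: 1.6
ee_pos: [0.6397, -0.0344, 0.222]
tcp_rot: [-0.2, 0.98, -0.0, -0.0]
force: [-0.3, 1.5, 0.6]
grip_width: 0.0851
```

move_arm(
  motion="0 0 -.02 0 0 0; 0 0 -.04 0 0 0; 0 0 -.045 0 0 0; 0 0 -.045 0 0 0",
)

```text
t: 2.0
ee_pos: [0.6377, -0.0301, 0.1783]
tcp_rot: [-0.201, 0.98, 0.0, -0.001]
force: [0.3, 0.5, 0.5]
grip_width: 0.0853
```

```bash
python3 - <<'E'
from plant import env, viewer
from h import *
s=env.sense(); print(s["ee_pos"].round(4),s["tcp_rot"].round(4),s["force"].round(1))
im=[]
for n in("scene","top"):
    d=viewer.get_image(n); np.savez(f"{n}1.npz",**d)
    b=(210,180,330,350) if n=="scene" else (298,165,418,335)
    im.append(cv2.resize(d["color"][b[1]:b[3],b[0]:b[2]],(400,567),interpolation=cv2.INTER_CUBIC))
cv2.imwrite("pics/c1.png",np.hstack(im)[...,::-1])
E
```

```text
[ 0.6377 -0.0301  0.1783] [-2.007e-01  9.796e-01  2.000e-04 -7.000e-04] [0.3 0.5 0.5]
```

View pics/c1.png

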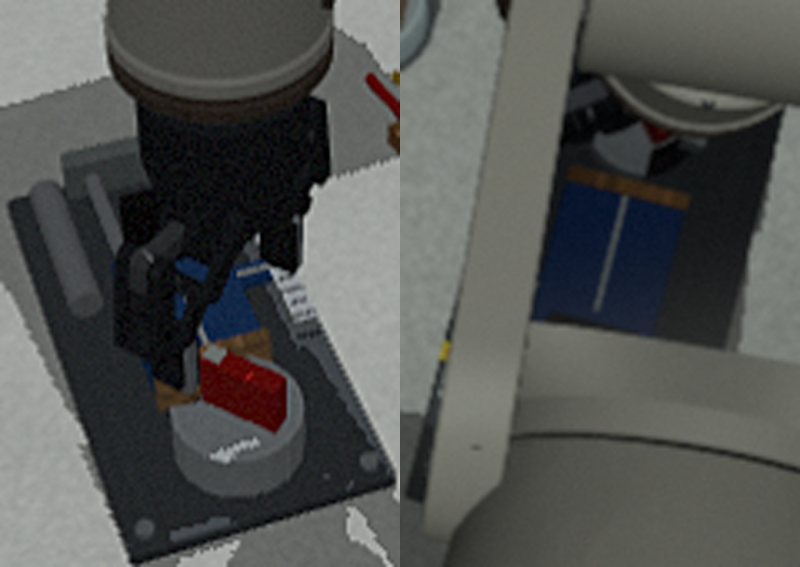

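The scene view (left) shows the open fingers at (175,360) and (285,250), either side of the bar at (243,390). The top view is mostly hidden by the arm. I'll lower 50 mm and close.

move_arm(
  motion="0 0 -.02 0 0 0; 0 0 -.04 0 0 0; 0 0 -.05 0 0 0; 0 0 -.05 0 0 0",
)

```text
t: 2.5
ee_pos: [0.6377, -0.0301, 0.1284]
tcp_rot: [-0.201, 0.98, 0.0, -0.001]
force: [0.3, -0.4, -0.1]
grip_width: 0.0857
```

move_arm(
  motion="0 0 0 0 0 0; 0 0 0 0 0 0; 0 0 0 0 0 0; 0 0 0 0 0 0; 0 0 0 0 0 0",
  claw=1,
)

```text
t: 3.0
ee_pos: [0.6379, -0.0297, 0.1293]
tcp_rot: [-0.201, 0.98, 0.0, 0.0]
force: [-8.4, 48.3, 27.2]
grip_width: 0.0124
```

move_arm(
  motion="-.0004 .001 .0005 0 0 0; -.0004 .001 .001 0 0 0; -.0004 .001 .001 0 0 0",
)

```text
t: 3.3
ee_pos: [0.6377, -0.0291, 0.1295]
tcp_rot: [-0.201, 0.98, -0.0, 0.0]
force: [6.5, 1.2, -7.9]
grip_width: 0.012
```

move_arm(
  motion="0 0 0 0 0 -.06; 0 0 0 0 0 -.12; 0 0 0 0 0 -.18; 0 0 0 0 0 -.24; 0 0 0 0 0 -.3",
)

```text
t: 3.8
ee_pos: [0.6377, -0.029, 0.1295]
tcp_rot: [-0.051, 0.999, 0.0, 0.0]
force: [6.5, 2.9, -6.5]
grip_width: 0.0121
```

move_arm(
  motion="0 0 0 0 0 -.08; 0 0 0 0 0 -.16; 0 0 0 0 0 -.24; 0 0 0 0 0 -.32; 0 0 0 0 0 -.36",
)

```text
t: 4.3
ee_pos: [0.6377, -0.029, 0.1295]
tcp_rot: [0.129, 0.992, 0.0, 0.0]
force: [6.7, 3.3, -6.7]
grip_width: 0.0118
```

move_arm(
  motion="0 0 0 0 0 0; 0 0 0 0 0 0; 0 0 0 0 0 0; 0 0 0 0 0 0",
)

```text
t: 4.7
ee_pos: [0.6377, -0.029, 0.1295]
tcp_rot: [0.128, 0.992, 0.0, 0.0]
force: [6.3, 2.4, -6.4]
grip_width: 0.0122
```

move_arm(
  motion="0 0 0 0 0 0; 0 0 0 0 0 0; 0 0 0 0 0 0; 0 0 0 0 0 0",
  claw=0,
)

```text
t: 5.1
ee_pos: [0.6375, -0.0293, 0.13]
tcp_rot: [0.128, 0.992, -0.0, 0.0]
force: [-0.2, -0.8, 0.5]
grip_width: 0.0693
```

move_arm(
  motion="0 0 .02 0 0 0; 0 0 .05 0 0 0; 0 0 .08 0 0 0; -.01 .01 .12 0 0 0; -.03 .04 .15 0 0 0",
)

```text
t: 5.6
ee_pos: [0.6078, 0.0095, 0.2819]
tcp_rot: [0.129, 0.992, -0.0, 0.001]
force: [0.1, 1.3, 0.8]
grip_width: 0.0853
```

move_arm(
  motion="-.03 .04 0 0 0 -.14; -.06 .08 0 0 0 -.28; -.09 .12 0 0 0 -.42; -.12 .16 0 0 0 -.56; -.14 .2 0 0 0 -.7",
)

```text
t: 6.1
ee_pos: [0.4692, 0.2059, 0.2803]
tcp_rot: [0.452, 0.892, 0.0, 0.0]
force: [0.4, 0.2, -0.2]
grip_width: 0.0853
```

move_arm(
  motion="0 .02 0 0 0 -.14; 0 .04 0 0 0 -.28; 0 .04 0 0 0 -.42; 0 .04 0 0 0 -.56; 0 .04 0 0 0 -.7",
)

```text
t: 6.6
ee_pos: [0.4709, 0.2449, 0.28]
tcp_rot: [0.731, 0.683, 0.0, 0.0]
force: [0.1, 0.4, 0.4]
grip_width: 0.0853
```

move_arm(
  motion="0 0 0 0 0 -.1; 0 0 0 0 0 -.17; 0 0 0 0 0 -.17",
)

```text
t: 6.9
ee_pos: [0.471, 0.2447, 0.28]
tcp_rot: [0.785, 0.62, 0.0, 0.0]
force: [-0.3, -0.2, -0.1]
grip_width: 0.0859
```

```bash
python3 - <<'E'
from plant import env, viewer
from h import *
s=env.sense(); print(s["t"],s["ee_pos"].round(4),s["tcp_rot"].round(4),s["joint_pos"].round(3))
im=[]
for n in("scene","top"):
    d=viewer.get_image(n); np.savez(f"{n}2.npz",**d)
    b=(210,200,330,370) if n=="scene" else (298,165,418,335)
    im.append(cv2.resize(d["color"][b[1]:b[3],b[0]:b[2]],(400,567),interpolation=cv2.INTER_CUBIC))
cv2.imwrite("pics/c2.png",np.hstack(im)[...,::-1])
E
```

```text
6.9 [0.471  0.2447 0.28  ] [0.7848 0.6197 0.     0.    ] [0.334 0.068 1.577 0.    1.497 0.568]
```

View pics/c2.png

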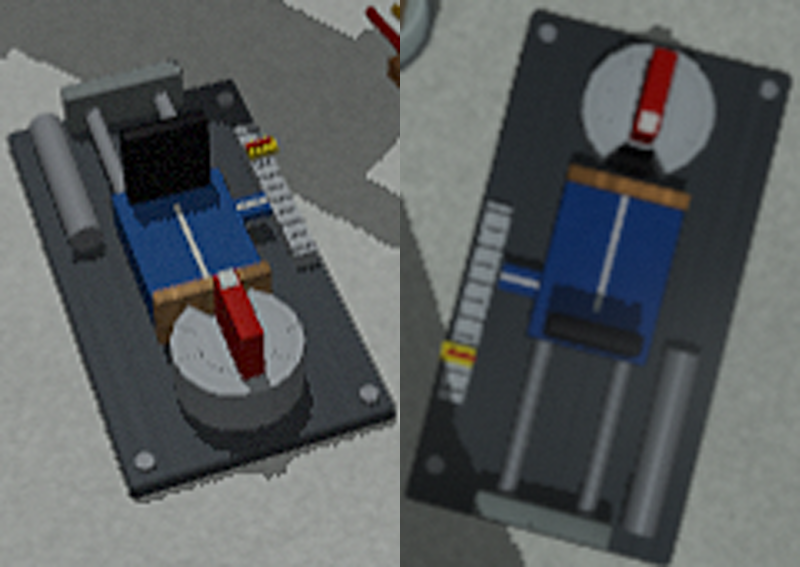

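The bar now lies along the vise's middle line: (666,49)→(646,140) in the crop, against the jaw line (625,197)→(598,308). The notch opens at the cork. I'll measure the angle and the pull distance by masks.

```bash
python3 - <<'E'
from h import *
S={n:dict(np.load(n+"2.npz")) for n in("scene","top")}; t,s=S["top"],S["scene"]
yaw=-.256; ex=np.array([np.cos(yaw),np.sin(yaw),0]); ey=np.array([-ex[1],ex[0],0]); A=np.array([.638,-.030,0])
hs=lambda d:cv2.cvtColor(d["color"],cv2.COLOR_RGB2HSV)
h=hs(t)
m=(cv2.inRange(h,(0,130,60),(8,255,255))|cv2.inRange(h,(172,130,60),(180,255,255))); b=m[175:215,350:400]; v,u=np.nonzero(b)
P=plane(t,np.c_[u+350,v+175],.086)[:,:2]; c=P.mean(0); w=np.linalg.svd(P-c)[2][0]; print("bar angle rel vise",(np.arctan2(w[1],w[0])-yaw+np.pi/2)%np.pi-np.pi/2,"c",c)
def cen(d,box,mode):
    x0,y0,x1,y1=box; H=hs(d)[y0:y1,x0:x1].astype(float); R=d["color"][y0:y1,x0:x1].astype(float)
    if mode=="white": W=np.where((H[...,1]<110)&(H[...,2]>110),1.,0)
    else: W=np.where(((H[...,0]<9)|(H[...,0]>170))&(H[...,1]>130)&(H[...,2]>70),1.,0)
    v,u=np.nonzero(W); return [u.mean()+x0,v.mean()+y0],len(u)
for n,bt,bs,mode in(("tab",(329,243,339,252),(281,256,292,267),"white"),("mark",(309,265,322,277),(282,238,296,250),"red")):
    a,na=cen(t,bt,mode); b,nb=cen(s,bs,mode); p,e=tri(t,a,s,b); q=plane(t,[a],.033)[0]; q2=plane(s,[b],.033)[0]
    print(n,np.round(a,1),na,np.round(b,1),nb,p.round(4),e.round(4),"| vise x tri/top/scene:",[round(float((k-A)@ex),4) for k in(p,q,q2)],"y",[round(float((k-A)@ey),4) for k in(p,q)])
E
```

```text
bar angle rel vise -0.036767914731425044 c [ 0.6452756  -0.03107686]
tab [333.5 248.6] 25 [286.8 259.7] 30 [0.5481 0.0403 0.0358] 0.0038 | vise x tri/top/scene: [-0.1047, -0.1051, -0.1067] y [0.0452, 0.0434]
mark [316.5 271. ] 4 [286.9 242.5] 10 [0.5072 0.0696 0.0326] 0.0009 | vise x tri/top/scene: [-0.1517, -0.1519, -0.1513] y [0.0632, 0.0628]
```

move_arm(
  motion=".009 -.049 0 0 0 -.02; .018 -.098 0 0 0 -.022; .027 -.147 -.01 0 0 -.022; .037 -.196 -.04 0 0 -.022; .0455 -.243 -.08 0 0 -.022",
)

```text
t: 7.5
ee_pos: [0.514, 0.0159, 0.2135]
tcp_rot: [0.791, 0.612, 0.001, 0.001]
force: [1.5, 0.3, -0.0]
grip_width: 0.0853
```

move_arm(
  motion="0 0 -.01 0 0 0; 0 0 -.02 0 0 0; 0 0 -.02 0 0 0; 0 0 -.02 0 0 0",
)

```text
t: 7.9
ee_pos: [0.5137, 0.019, 0.1939]
tcp_rot: [0.791, 0.612, 0.0, 0.0]
force: [-0.3, -0.4, 0.0]
grip_width: 0.0852
```

```bash
python3 - <<'E'
from plant import env, viewer
from h import *
s=env.sense(); print(s["t"],s["ee_pos"].round(4),s["tcp_rot"].round(4),s["force"].round(1))
d=viewer.get_image("scene")
cv2.imwrite("pics/c3.png",cv2.resize(d["color"][170:340,200:340],(700,850)[:1]+(595,) if 0 else (490,595),interpolation=cv2.INTER_CUBIC)[...,::-1])
E
```

```text
7.9 [0.5137 0.019  0.1939] [7.906e-01 6.123e-01 3.000e-04 2.000e-04] [-0.3 -0.4  0. ]
```

View pics/c3.png

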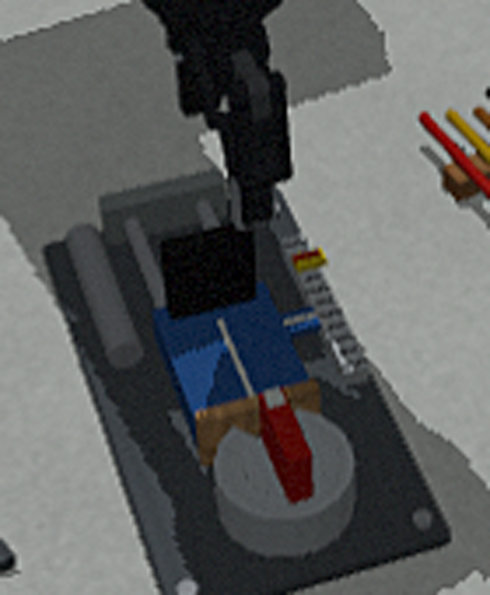

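The scene view shows the gripper still about 17 mm short, towards the pointer side: the fingertip is at (257,205), the handle at (208,270) and the pointer at (308,258). That last row was speed-limited, so I'll correct the offset before going down.

move_arm(
  motion=".0028 -.017 0 0 0 0; .0028 -.017 0 0 0 0; .0028 -.017 0 0 0 0",
)

```text
t: 8.25
ee_pos: [0.5165, 0.0016, 0.1938]
tcp_rot: [0.791, 0.612, 0.0, 0.0]
force: [-0.4, 0.2, -1.0]
grip_width: 0.0852
```

move_arm(
  motion="0 0 -.02 0 0 0; 0 0 -.04 0 0 0; 0 0 -.06 0 0 0; 0 0 -.064 0 0 0; 0 0 -.064 0 0 0",
)

```text
t: 8.75
ee_pos: [0.5162, 0.0016, 0.1293]
tcp_rot: [0.791, 0.612, -0.0, -0.0]
force: [0.2, -0.5, 0.9]
grip_width: 0.0854
```

move_arm(
  motion="0 0 0 0 0 0; 0 0 0 0 0 0; 0 0 0 0 0 0; 0 0 0 0 0 0; 0 0 0 0 0 0",
  claw=1,
)

```text
t: 9.25
ee_pos: [0.5164, 0.001, 0.1294]
tcp_rot: [0.791, 0.612, 0.0, 0.0]
force: [5.0, -1.6, 2.1]
grip_width: 0.0124
```

move_arm(
  motion="-.0045 .0012 0 0 0 0; -.009 .0024 0 0 0 0; -.0135 .0035 0 0 0 0; -.018 .0047 0 0 0 0; -.0226 .0059 0 0 0 0",
)

```text
t: 9.75
ee_pos: [0.4942, 0.0068, 0.1296]
tcp_rot: [0.791, 0.612, 0.001, 0.001]
force: [8.6, -2.1, -1.7]
grip_width: 0.0113
```

move_arm(
  motion="-.0045 .0012 0 0 0 0; -.009 .0024 0 0 0 0; -.0135 .0035 0 0 0 0; -.018 .0047 0 0 0 0; -.0226 .0059 0 0 0 0",
)

```text
t: 10.25
ee_pos: [0.4718, 0.0127, 0.1295]
tcp_rot: [0.791, 0.612, 0.001, 0.001]
force: [11.2, -1.9, -4.3]
grip_width: 0.0114
```

move_arm(
  motion="0 0 0 0 0 0; 0 0 0 0 0 0; 0 0 0 0 0 0; 0 0 0 0 0 0; 0 0 0 0 0 0",
)

```text
t: 10.75
ee_pos: [0.4719, 0.0126, 0.1295]
tcp_rot: [0.791, 0.611, 0.001, 0.001]
force: [10.3, -2.6, -4.0]
grip_width: 0.011
```

```bash
python3 - <<'E'
from plant import env, viewer
from h import *
s=env.sense(); print(s["t"],s["ee_pos"].round(4),s["tcp_rot"].round(4),s["force"].round(1),s["grip_width"])
im=[]
for n in("scene","top"):
    d=viewer.get_image(n); np.savez(f"{n}3.npz",**d)
    b=(230,220,330,320) if n=="scene" else (298,165,398,315)
    im.append(cv2.resize(d["color"][b[1]:b[3],b[0]:b[2]],(400,4*(b[3]-b[1])),interpolation=cv2.INTER_CUBIC))
im[0]=np.vstack([im[0],np.zeros((200,400,3),np.uint8)])
cv2.imwrite("pics/c4.png",np.hstack(im)[...,::-1])
E
```

```text
10.75 [0.4719 0.0126 0.1295] [0.7912 0.6115 0.0008 0.0009] [10.3 -2.6 -4. ] 0.01098945820287797
```

View pics/c4.png

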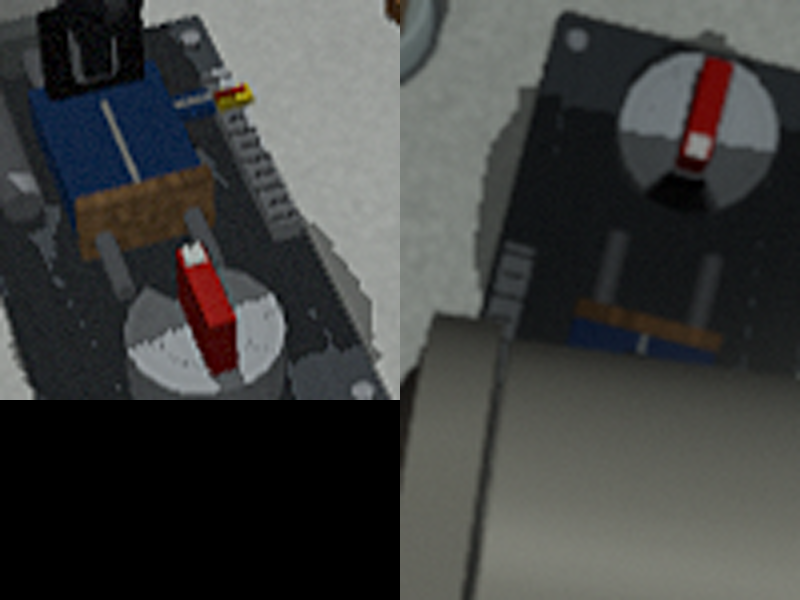

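The scene crop shows the tab's white line at (195,101), meeting the pointer's red line at (233,92). The handle is held and the notch still faces the jaw. I'll check the offset by measurement.

```bash
python3 - <<'E'
from h import *
s=dict(np.load("scene3.npz")); o=dict(np.load("scene2.npz")); t=dict(np.load("top3.npz"))
yaw=-.256; ex=np.array([np.cos(yaw),np.sin(yaw),0]); ey=np.array([-ex[1],ex[0],0]); A=np.array([.638,-.030,0])
def c(d,box,mode,z=.033):
    x0,y0,x1,y1=box; H=cv2.cvtColor(d["color"],cv2.COLOR_RGB2HSV)[y0:y1,x0:x1].astype(float)
    m=(H[...,1]<130)&(H[...,2]>(95)) if mode=="w" else ((H[...,0]<9)|(H[...,0]>170))&(H[...,1]>130)&(H[...,2]>60)
    v,u=np.nonzero(m); q=[u.mean()+x0,v.mean()+y0]; p=plane(d,[q],z)[0]-A
    print(mode,np.round(q,1),len(u),"vise x,y",round(float(p@ex),4),round(float(p@ey),4)); return float(p@ex)
a=c(s,(274,242,283,248),"w"); b=c(s,(283,238,296,250),"r"); print("line-mark",a-b)
c(o,(282,238,296,250),"r"); c(o,(281,256,292,267),"w")
h=cv2.cvtColor(t["color"],cv2.COLOR_RGB2HSV)
m=(cv2.inRange(h,(0,130,50),(8,255,255))|cv2.inRange(h,(172,130,50),(180,255,255)))[175:215,350:400]; v,u=np.nonzero(m)
P=plane(t,np.c_[u+350,v+175],.086)[:,:2]; w=np.linalg.svd(P-P.mean(0))[2][0]; print("bar",(np.arctan2(w[1],w[0])-yaw+np.pi/2)%np.pi-np.pi/2)
E
```

```text
w [279.2 244.4] 5 vise x,y -0.1515 0.0473
r [287.  242.5] 10 vise x,y -0.1512 0.0637
line-mark -0.0002455703866338088
r [287.  242.5] 11 vise x,y -0.1511 0.0637
w [286.9 259.7] 38 vise x,y -0.1065 0.0481
bar -0.04217315219897522
```

The white line is within about 1 mm of the red one, the pointer hasn't moved and the turret is at -0.04. Handing in.

```bash
python3 -c "
from plant import env
print(env.close_job()); s=env.sense(); print(s['t'],s['ee_pos'].round(4),s['force'].round(1),s['grip_width'])"
```

```text
the job is handed in; nothing more can be done
None
the job is handed in; nothing more can be done
```

The vise is set and I handed the job in at about 10.8 s of the 51 s allowed, with the gripper still holding the jaw at the mark. I turned the turret by its red grip about -0.66 rad and let go. I then gripped the black handle and pulled the jaw back about 46 mm.

**Last checks**
- **Turret:** its angle reads about -0.04 rad, against a limit of ±0.15.
- **Jaw line:** the white line is 0.2 mm from the red line in the scene view. The arm's own travel put it about 0.8 mm short, so the two disagree slightly, but both are inside 5 mm.
- **Pointer:** it did not move (scene pixel (287.0, 242.5) both before and after the pull).
- **Hold:** the arm is steady with about 10.5 N of spring pull on the tool.
- **Turret grip:** closing on it first gave about 48 N sideways and 27 N upward on the tool. A 1 mm shift along the closing direction, plus 1 mm up, brought that down to about 10 N.

**Not measured:** I did not measure the pliers, jar and rod rest again at the end. I saw no sign of the arm touching them. The top view of the mark was hidden by the arm, so the final line check rests on the scene view and the arm's travel. No verdict was reported after hand-in.

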